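# Rock the failed relay module out of its socket

### The arm

A 6-joint arm with a two-finger parallel gripper is mounted at the origin on the work surface. World frame = base frame: x ahead of the robot, y to its left, z up, the work surface at z = 0. Lengths are in m, angles in rad, forces in N, time in s.
With the tool pointing down it reaches from about 0.325 to 0.9 m from the base axis. Payload 6.1 kg.
Tool frame: the origin (TCP) lies on the centre line of the jaws, within the pads' length; the fingertips stand 14 mm ahead of it and the grasp point (between the pads) lies 5 mm behind it (env.tip_extent is the distance from the TCP to the fingertips, in m); z points along the fingers, y is the line along which they close (so a half turn about z gives the same grasp; the last joint's range is limited). The gripper opens to 85 mm and grips with 20 to 120 N. Pads are 22 mm wide; open, the fingers measure 114 mm over their backs; the gripper's body (76 mm by 85 mm) begins 54 mm behind the grasp point. The pads swing forward as they close: fully open they stand 13 mm farther back than shut.
Start: joints at [-1.344, 0.22, 1.526, -0, 1.395, -0.126], TCP at [0.216, -0.587, 0.245] pointing down, gripper open.
Joint ranges: [-2.98, 2.98], [-0.91, 2.08], [0.09, 2.57], [-1.24, 4.39], [0.2, 2.65], [-2.68, 2.68]. Speed limits (rad/s): [2.57, 2.57, 3.01, 3.14, 3.14, 3.14].

### API

Orientations are given as a unit quaternion [x, y, z, w].
In Python, from station import env, eyes, spotter gives the robot as it stands.
- The arm moves only by the tool send_rows, never from a script. Its argument "steps" is a list of rows, each a list of 2 entries, a list of its own where there are three numbers: the shift along the tool's x, y, z in cm, then the turn, a rotation vector about the tool's x, y, z in degrees. In form: [[[dx, dy, dz], [ax, ay, az]], ...]. A call has exactly 5 rows; each row is the pose to reach, as a shift and turn from the pose commanded when the call began, along the tool's axes at that moment; what a row does not reach only later rows make up. A row lasts 1/10 s, in which the tool goes at most 50 mm and 8.59 degrees, less where a joint would pass 70% of its speed; a pose out of reach is approached as far as the arm can. A call with a gripper value outside its range is refused whole. "claw" is the finger opening in cm, from 0 to 8.54, set as the call begins (left out, the last holds). The fingers move at their own pace and stop on an object; the grip force is fixed at half the most. Time passes only in rows, so rows that repeat a pose let the fingers close, or fill a call up. It gives the time, the measured TCP pose, the force, the opening and the grip force at its end, in the units of the state.
- env.observe(): the state, without advancing time (a new reading comes with each control period).
- eyes.capture(name): name is "scene" or "top"; returns a dict with "img" (400x640x3 uint8, red, green, blue), "camera_matrix" (3x3 intrinsics, pixels), "k1" (the pictures are not rectified: a ray, as slopes to the right and down, at radius r is drawn at 1 + k1 r^2 times it, then the intrinsics apply), "world_to_cam" (4x4, takes a point from world to camera coordinates). Camera axes: x right, y down, z forward; pixel columns grow to the right and rows downward; lengths in m; the calibration is good to about 2 mm. A picture is of the moment at which its call begins. There is no depth.
- env.close_job(): hands the job in; it is judged then, once.
Trained networks look in a picture, given as the dict that the camera call returned (one of the last four; its "shot" number tells which), for a name from the list of things; names that differ only in an ending like _2 or _b are one class to them, and where a whole thing is asked for, a point or a joint stands for the part that bears it (a point fixed in the world has none). Each returns a list of dicts, best first, with "score" (0 to 1); they miss things now and then, are a little off and sometimes report something else, mostly with a low value. They report only what shows in the picture. A call takes as long as a camera call. They do not tell look-alikes from the thing itself.
- spotter.outline_of(picture, query): "region" (400x640 bool, what is visible of it) and "position" ([column, row] in pixels, amid what is visible of it).
The state is a dict: "time": time; "q": joint angles; "qvel": joint speeds; "joint_torque": joint torques, N m; "eef_pos": TCP position; "ee_rot": TCP orientation; "contact_force": force on the tool from outside, world axes, zero at the start; "torque": the same for the moment, N m; "opening": opening from 0.0 (shut) to 1.0 (fully open); "grasp_force": force on a finger pad.
Only numpy, scipy, OpenCV 4.12 (cv2) and the standard library are available. Lean on these libraries where they do the work, as an engineer would, in place of code of your own. Each camera call takes 0.05 s, during which the arm holds its last target. There are 200 camera calls.

### The job

The plug-in relay module with the red cap has failed: hold it square to the sloping console and rock it gently side to side (across the slope) so that its tight pins walk up out of the sprung socket, never hauling the socket itself up by more than about 8 mm nor leaning the module over by more than about 20 degrees while it is on its pins. Then stand it upright in the blue tray without dropping it. Leave the green-capped module plugged in, and everything else where it is.

Things in the scene. Friction and masses are not known exactly. Their poses are not given: they have to be found in the camera images.
- bad_module: the failed relay module: white case 60 (its x) x 50 (its y) x 110 mm high (its z), the top 10 mm a red cap 56 x 46 mm; 0.2 to 0.33 kg. Origin: centre of the case's underside, axes parallel to the socket's while plugged in. Below it stand four brass blade pins, each 6 mm in x, 12 in y, 24 long, at x = +-18, y = +-18 mm. It stands steadily on them. Plugged in, its underside sits on the socket's top.
- bad_module_cap (a point): middle of the top of its red cap, 110 mm above its origin. With a light upward pull, leaning the module about 10 degrees to one side (about its x axis, over the bottom edge y = +-25 mm) slides the pins of the other side up; they stay up by friction when it is leaned the other way. Free play round the pins is about 5 mm in y, 3 mm in x.
- good_module: the same module with a green cap, plugged in to the other socket, 150 mm from the failed one across the slope (centre to centre). Leave it plugged in.
- console: grey console, fixed, 340 mm wide (y) and about 200 mm deep; its top face slopes up away from the robot at 30 degrees. Origin: on the table under its middle; its yaw varies.
- socket_left_top (a point): middle of the top face of the left socket seen from the robot (console's +y side): black frame 72 x 76 mm, 26 mm high. z is square to the slope (leans 30 degrees from vertical towards the robot), x up the slope, y across it to the left. Its contacts grip the pins until they have risen 19 mm: 12 to 19 N on each y side, so 24 to 38 N straight up.
- socket_right_top (a point): middle of the top face of the right socket seen from the robot (console's -y side): black frame 72 x 76 mm, 26 mm high. z is square to the slope (leans 30 degrees from vertical towards the robot), x up the slope, y across it to the left. Its contacts grip the pins until they have risen 19 mm: 12 to 19 N on each y side, so 24 to 38 N straight up.
- socket_left (a joint): how far the left socket is pulled up off the console along its z, in m: 0 at rest, stop at 0.02. Its spring takes 2 N per mm on top of about 4 N for the weight of socket and module; beyond 0.009 the mounting is overstrained, which a straight pull always reaches before the pins let go.
- socket_right (a joint): how far the right socket is pulled up off the console along its z, in m: 0 at rest, stop at 0.02. Its spring takes 2 N per mm on top of about 4 N for the weight of socket and module; beyond 0.009 the mounting is overstrained, which a straight pull always reaches before the pins let go.
- tray: blue open tray, fixed, 200 (x) x 170 (y) x 35 mm high, walls and floor 5 mm. Origin: centre of its underside on the table.
- cup: black plastic cup, 74 mm across, 100 mm high, origin under its base; a bystander.
- screwdriver: screwdriver 200 mm long lying on the table, origin at its underside; a bystander.
There are look-alikes about, which are no part of the job. Leave any pink or purple look-alike of the bad_module alone.

How it is judged:
On the way, in this order (a step that is already met when the one before it is completed fails the run):
1. the red-capped module is leaned at least 4 degrees while still on its pins (angle between the z axis of bad_module and the z axis of socket_left_top, either way round above 0.07 rad and z of bad_module in the frame of socket_left_top below 0.018 m and contact force between bad_module and console above 0.5 N), for 0.05 s.
2. the red-capped module is lifted clear: its underside 30 mm or more above the sockets, touching the console no more (z of bad_module in the frame of socket_left_top above 0.03 m and contact force between bad_module and console below 0.1 N), for 0.1 s.
At the end, for the whole second after the job is handed in: The red-capped module stands upright (within about 8 degrees) on its pins on the floor of the blue tray, wholly inside the walls, released and at rest; the green-capped module is still fully plugged in (within 6 mm of its start) (x of bad_module in the frame of tray between -0.075 and 0.075 m and y of bad_module in the frame of tray between -0.06 and 0.06 m and z of bad_module in the frame of tray below 0.034 m and angle between bad_module's own z axis and vertical below 0.15 rad and linear speed of bad_module below 0.02 m/s and distance of good_module from where it was at the start of the episode below 0.006 m); the robot touches nothing.
It fails at once if a socket is hauled up more than 9 mm off the console (value of joint any of socket_left, socket_right above 0.009 m).
It fails at once if the red-capped module is leaned more than 22 degrees while still on its pins (angle between the z axis of bad_module and the z axis of socket_left_top, either way round above 0.385 rad and z of bad_module in the frame of socket_left_top below 0.02 m and contact force between bad_module and console above 0.5 N).
It fails at once if the red-capped module is dropped or thrown (faster than 0.5 m/s out of the grip) (linear speed of bad_module above 0.5 m/s and contact force between the fingers and bad_module below 0.1 N).
It fails at once if the green-capped module is shifted more than 8 mm (distance of good_module from where it was at the start of the episode above 0.008 m).
It fails at once if the cup or the screwdriver is moved more than 30 mm (distance of any of cup, screwdriver from where it was at the start of the episode above 0.03 m).
It also fails if it takes over 54 s, if anything falls off the work surface, if the arm or the gripper's body presses on something with over 40 N, if the wrist force passes 120 N, or if a joint passes its speed limit or range.

## Working session

There is one attempt and no reset: what is moved stays moved. The work goes in short steps, Python scripts to look and compute and a tool call to move; the robot and the scene stay as the last step left them, time stands still between calls to the robot, and variables do not carry over. Pictures are saved under pics/ and viewed, at most 10 in all, crops included, and the job is handed in when it is done.

Besides the shell and the picture viewer there is one more tool, called after "Emit:" as name([rows], argument=value, ...), one row to a line, values as JSON. send_rows: Moves the arm, as the interface text tells. Its arguments: {"type":"object","properties":{"steps":{"type":"array","items":{"type":"array"}},"claw":{"type":"number"}},"required":["steps"]}

```bash
mkdir -p pics; ls; cat > h.py <<'E'
import numpy as np, cv2, json
from scipy.spatial.transform import Rotation as R
from scipy.optimize import least_squares
def proj(c,P):
    P=np.atleast_2d(P); W=np.array(c["world_to_cam"]); p=P@W[:3,:3].T+W[:3,3]
    s=p[:,:2]/p[:,2:]; r2=(s**2).sum(1,keepdims=True); s=s*(1+c["k1"]*r2)
    K=np.array(c["camera_matrix"]); return s@K[:2,:2].T+K[:2,2]
def ray(c,uv):
    K=np.array(c["camera_matrix"]); d=(np.array(uv,float)-K[:2,2])/[K[0,0],K[1,1]]; s=d.copy()
    for _ in range(20): s=d/(1+c["k1"]*(s@s))
    W=np.array(c["world_to_cam"]); o=-W[:3,:3].T@W[:3,3]; return o, W[:3,:3].T@np.r_[s,1]
def atz(c,uv,z):
    o,d=ray(c,uv); return o+d*(z-o[2])/d[2]
def tri(cs,uvs):
    A=[];b=[]
    for c,u in zip(cs,uvs):
        o,d=ray(c,u); d/=np.linalg.norm(d); M=np.eye(3)-np.outer(d,d); A.append(M); b.append(M@o)
    return np.linalg.lstsq(np.vstack(A),np.hstack(b),rcond=None)[0]
E
cat > a.py <<'E'
from h import *
from station import env,eyes,spotter
import pickle
cs={n:eyes.capture(n) for n in("scene","top")}
pickle.dump(cs,open("c0.pkl","wb"))
for n,c in cs.items():
    cv2.imwrite(f"pics/{n}0.png",c["img"][:,:,::-1])
    W=np.array(c["world_to_cam"]);print(n,"cam at",-W[:3,:3].T@W[:3,3], c["k1"])
    for q in("bad_module","good_module","console","tray","cup","screwdriver"):
        print(n,q,[(round(r["score"],2),np.round(r["position"]),int(r["region"].sum())) for r in spotter.outline_of(c,q)][:4])
print(env.observe())
E
python3 a.py
```

```text
pics
scene cam at [0.77525983 0.58658785 1.12811276] 0.03038880383009353
scene bad_module [(0.84, array([210., 210.]), 1025), (0.75, array([343., 238.]), 1096)]
scene good_module [(0.87, array([334., 191.]), 974)]
scene console [(0.58, array([313., 238.]), 5466)]
scene tray [(0.84, array([278., 131.]), 2695)]
scene cup [(0.96, array([214., 152.]), 662), (0.61, array([323., 252.]), 455)]
scene screwdriver [(0.67, array([409., 320.]), 418), (0.57, array([312., 210.]), 432)]
top cam at [0.40240381 0.07125445 1.37273618] -0.1009012259337738
top bad_module [(0.84, array([271., 191.]), 713), (0.65, array([379.,  98.]), 884), (0.57, array([226., 288.]), 1013)]
top good_module [(0.78, array([325., 208.]), 687), (0.42, array([270., 192.]), 800)]
top console [(0.82, array([302., 183.]), 6630), (0.35, array([284., 170.]), 410)]
top tray [(0.58, array([443., 202.]), 3978)]
top cup []
top screwdriver [(0.8, array([192., 222.]), 323), (0.51, array([270., 193.]), 803)]
{'time': 0.7, 'q': array([-1.34409074e+00,  2.20333047e-01,  1.52651223e+00, -2.33707084e-08,
        1.39471411e+00, -1.26098875e-01]), 'qvel': array([-0.00071834, -0.00069396,  0.00038881,  0.00138381,  0.00042844,
       -0.00053975]), 'joint_torque': array([ 1.82355288e-03, -4.96691537e+01, -3.89646363e+01,  1.48240956e-04,
        6.94002156e-04,  2.30983710e-05]), 'eef_pos': array([ 0.2159509 , -0.58649284,  0.24533467]), 'ee_rot': array([9.84481431e-01, 1.75488780e-01, 8.24788079e-07, 1.66112549e-05]), 'contact_force': array([-0.61416438,  0.80927398, -0.4600253 ]), 'torque': array([0.01063413, 0.01582399, 0.01213203]), 'grasp_force': 0.0, 'opening': 0.9977769199873588}
```

```bash
python3 -c "
import cv2,numpy as np
a=cv2.imread('pics/scene0.png');b=cv2.imread('pics/top0.png')
s=cv2.resize(a[90:340,170:430],None,fx=3,fy=2.4*1,interpolation=cv2.INTER_CUBIC)
cv2.imwrite('pics/s1.png',cv2.resize(a[100:300,180:447],(800,600),interpolation=cv2.INTER_CUBIC))
cv2.imwrite('pics/t1.png',cv2.resize(b[80:320,160:480],(800,600),interpolation=cv2.INTER_CUBIC))"
```

```text
(no output)
```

View pics/s1.png

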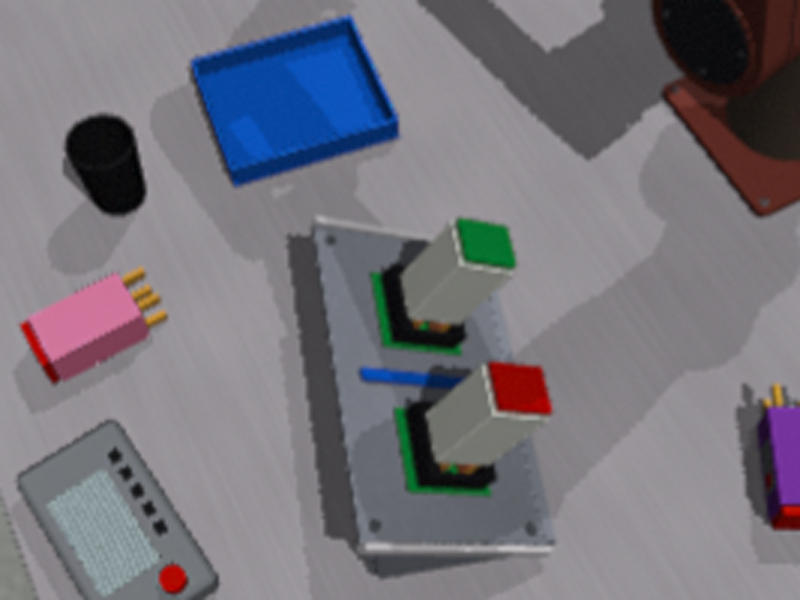

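View pics/t1.png

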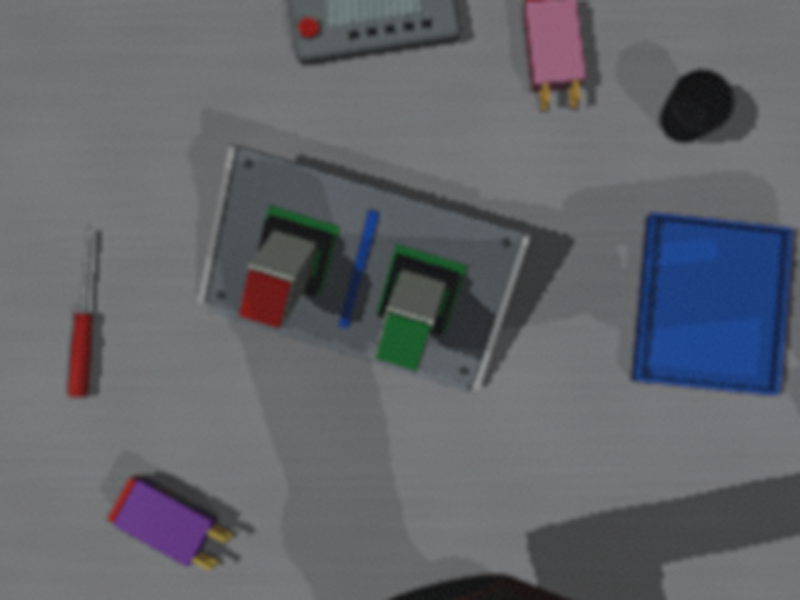

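Two candidates: the red-capped white module plugged in to the left socket (s1 ≈(518,388) → scene px ≈(353,229); t1 ≈(265,297) → top px ≈(266,199)) and the pink and purple look-alikes lying on the table (top ≈(382,97) and ≈(226,288)). The white one with the red cap fits, because it is plugged in on the +y (image-left) side of the console. The green-capped one is at top ≈(322,216) and the tray at top ≈(445,201). Next I fit the poses.

```bash
cat > fit.py <<'E'
from h import *
import pickle
from scipy.optimize import minimize
def frame(yaw): return R.from_euler('z',yaw).as_matrix()@R.from_euler('y',-30,degrees=True).as_matrix()
def box(lx,ly,z0,z1): return np.array([[a*lx/2,b*ly/2,z] for a in(-1,1) for b in(-1,1) for z in(z0,z1)])
def hullmask(c,P,s=4):
    uv=proj(c,P); h=cv2.convexHull(((uv+.5)*s*16).astype(np.int32).reshape(-1,1,2).astype(np.int32))
    m=np.zeros((400*s,640*s),np.uint8); cv2.fillConvexPoly(m,h,255,shift=4)
    return cv2.GaussianBlur(cv2.resize(m,(640,400),interpolation=cv2.INTER_AREA),(0,0),1.5).astype(float)/255
def colmask(img,col,near,rad):
    f=img.astype(int); r,g,b=f[...,0],f[...,1],f[...,2]
    m={'red':(r>1.8*g)&(r>1.8*b)&(r>60),'green':(g>1.5*r)&(g>1.4*b)&(g>60),'blue':(b>1.7*r)&(b>60)}[col]
    k=np.zeros_like(m,np.uint8); cv2.circle(k,tuple(near),rad,1,-1)
    m=(m&(k>0)).astype(np.uint8)
    n,l,st,_=cv2.connectedComponentsWithStats(m); i=1+st[1:,4].argmax(); m=(l==i)
    return m
def soft(m): return cv2.GaussianBlur(m.astype(float),(0,0),1.5)
if __name__=="__main__":
    cs=pickle.load(open("c0.pkl","rb"))
    near={'scene':{'red':(353,229),'green':(341,181),'blue':(278,133)},'top':{'red':(266,199),'green':(322,216),'blue':(445,201)}}
    M={n:{k:colmask(cs[n]['img'],k,near[n][k],{'blue':70}.get(k,18)) for k in near[n]} for n in cs}
    for n in M: print(n,{k:int(v.sum()) for k,v in M[n].items()})
    cen=lambda m: np.argwhere(m).mean(0)[::-1]
    for k in('red','green'): print(k,tri([cs['scene'],cs['top']],[cen(M['scene'][k]),cen(M['top'][k])]))
    r=tri([cs['scene'],cs['top']],[cen(M['scene']['red']),cen(M['top']['red'])])
    g=tri([cs['scene'],cs['top']],[cen(M['scene']['green']),cen(M['top']['green'])])
    yaw=np.arctan2(-(r-g)[0],(r-g)[1])
    cap=box(.056,.046,.100,.110)
    S={n:{k:soft(v) for k,v in M[n].items()} for n in M}
    def cost(p,full=False):
        F=frame(p[3]); e=[]
        for n in cs:
            for k,dy in(('red',0),('green',-.15)):
                P=(cap+[0,dy,0])@F.T+p[:3]
                e.append(((hullmask(cs[n],P)-S[n][k])**2).sum())
        return e if full else sum(e)
    p0=np.r_[r-frame(yaw)[:,2]*.107,yaw]
    s=minimize(cost,p0,method='Nelder-Mead',options=dict(initial_simplex=p0+np.vstack([np.zeros(4),np.diag([.006,.006,.006,.05])]),xatol=2e-4,fatol=.05,maxiter=250))
    print('bad origin',s.x,'deg',np.degrees(s.x[3]),s.fun,cost(s.x,1))
    tb=box(.2,.17,0,.035)
    def ct(p):
        P=tb@R.from_euler('z',p[2]).as_matrix().T+[p[0],p[1],0]
        return sum(((hullmask(cs[n],P)-S[n]['blue'])**2).sum() for n in cs)
    q=atz(cs['top'],cen(M['top']['blue']),.01); best=None
    for y0 in(yaw,0,.1,-.1):
        p1=np.r_[q[:2],y0]
        t=minimize(ct,p1,method='Nelder-Mead',options=dict(initial_simplex=p1+np.vstack([np.zeros(3),np.diag([.01,.01,.1])]),xatol=2e-4,fatol=.05,maxiter=200))
        if best is None or t.fun<best.fun: best=t
    print('tray',best.x,np.degrees(best.x[2]),best.fun)
    pickle.dump((s.x,best.x),open('fit.pkl','wb'))
    for n in cs:
        im=cv2.resize(cs[n]['img'][:,:,::-1],None,fx=3,fy=3,interpolation=cv2.INTER_CUBIC)
        F=frame(s.x[3])
        for P in [box(.06,.05,0,.1)@F.T+s.x[:3],cap@F.T+s.x[:3],(box(.06,.05,0,.1)+[0,-.15,0])@F.T+s.x[:3]]:
            for i in range(8):
                for j in(i^1,i^2,i^4):
                    if j>i:
                        a,b=((proj(cs[n],P[[i,j]])+.5)*3).astype(int); cv2.line(im,tuple(map(int,a)),tuple(map(int,b)),(0,255,255),1)
        u,v=(proj(cs[n],s.x[:3])[0]*3).astype(int)
        cv2.imwrite(f'pics/ov_{n}.png',im[max(v-170,0):v+110,max(u-150,0):u+240])
    a=cv2.imread('pics/ov_scene.png');b=cv2.imread('pics/ov_top.png');h=min(len(a),len(b));cv2.imwrite('pics/ov.png',np.hstack([a[:h],b[:h]]))
E
python3 fit.py
```

```text
scene {'red': 289, 'green': 235, 'blue': 2565}
top {'red': 326, 'green': 322, 'blue': 3986}
red [0.49538777 0.22839558 0.17847113]
green [0.45014365 0.08468593 0.17795709]
bad origin [ 0.54515497  0.21256536  0.08758755 -0.30345107] deg -17.386465707236443 44.73763048903315 [np.float64(11.144146722485726), np.float64(11.667710305592095), np.float64(11.101956246220407), np.float64(10.82381721473492)]
tray [ 0.4972648  -0.28025103 -0.11497998] -6.587867314189227 25.39636692640804
```

View pics/ov.png

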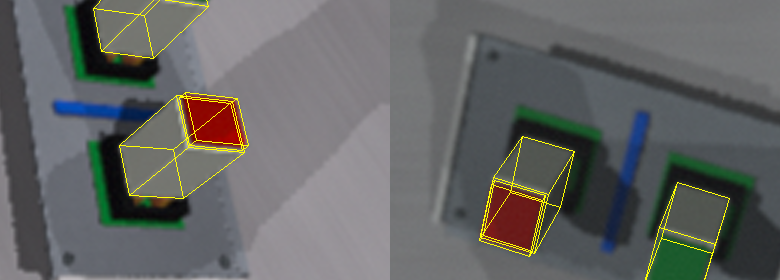

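```bash
cat > plan.py <<'E'
from h import *
from fit import frame
import pickle
s,t=pickle.load(open('fit.pkl','rb'))
F=frame(s[3]); o=s[:3]
G=F@np.diag([-1,1,-1.])           # tool axes on module: x=-mx, y=my, z=-mz
def delta(p0,R0,p1,R1):
    return np.round(R0.T@(p1-p0)*100,2),np.round(R.from_matrix(R0.T@R1).as_rotvec(degrees=True),1)
def comp(p0,R0,d,a): return p0+R0@(np.array(d)/100), R0@R.from_rotvec(a,degrees=True).as_matrix()
E
cat > p1.py <<'E'
from plan import *
from station import env
st=env.observe(); p=np.array(st['eef_pos']); Q=R.from_quat(st['ee_rot']).as_matrix()
pre=o+F@[0,0,.197]; print('pre',pre,'grasp',o+F@[0,0,.077])
A=np.array([.46,-.25,.42])
rv=R.from_matrix(Q.T@G).as_rotvec(); print(np.degrees(rv))
f=[0.3,.6,.8,1]; W=[np.array([.34,-.45,.40]),np.array([.45,-.2,.42]),np.array([.43,.04,.42]),pre+F@[0,0,.05]]
for w,k in zip(W,f):
    R1=Q if 0 else R.from_quat(st['ee_rot']).as_matrix()@R.from_rotvec(rv*k).as_matrix()
    print(w,delta(p,Q,w,R1)); p,Q=w,R1
E
python3 p1.py
```

```text
pre [0.45115534 0.24199867 0.25819455] grasp [0.508414   0.22406975 0.1542715 ]
[ -37.05490228  -12.61254512 -138.29272152]
[ 0.34 -0.45  0.4 ] (array([ 16.36,  -8.52, -15.47]), array([-11.1,  -3.8, -41.5]))
[ 0.45 -0.2   0.42] (array([26.74, -1.5 , -5.74]), array([-11.1,  -3.8, -41.5]))
[0.43 0.04 0.42] (array([22.62,  4.6 , -6.88]), array([ -7.4,  -2.5, -27.7]))
[0.42729757 0.24946905 0.30149582] (array([19.42, 13.09,  5.52]), array([ -7.4,  -2.5, -27.7]))
```

Emit:
send_rows([
  [[16.4,-8.5,-15.5],[-11,-4,-41]],
  [[16.4,-8.5,-15.5],[-11,-4,-41]],
  [[16.4,-8.5,-15.5],[-11,-4,-41]],
  [[16.4,-8.5,-15.5],[-11,-4,-41]],
  [[16.4,-8.5,-15.5],[-11,-4,-41]],
], claw=8.5)

```text
time: 1.2
eef_pos: [0.3418, -0.4486, 0.4028]
ee_rot: [0.854, 0.51, -0.017, 0.1]
contact_force: [1.3, -1.1, -0.3]
opening: 0.993
grasp_force: 0.0
```

Emit:
send_rows([
  [[26.7,-1.5,-5.7],[-11,-4,-41]],
  [[26.7,-1.5,-5.7],[-11,-4,-41]],
  [[26.7,-1.5,-5.7],[-11,-4,-41]],
  [[26.7,-1.5,-5.7],[-11,-4,-41]],
  [[26.7,-1.5,-5.7],[-11,-4,-41]],
])

```text
time: 1.7
eef_pos: [0.4433, -0.2208, 0.4184]
ee_rot: [0.608, 0.772, -0.032, 0.184]
contact_force: [-0.5, -0.9, 0.2]
opening: 0.997
grasp_force: 0.0
```

```bash
sed -i 's/^f=.*/f=[.5,1]; W=[np.array([.43,.04,.42]),pre+F@[0,0,.05]]; print(st["q"],p)/' p1.py; python3 p1.py
```

```text
pre [0.45115534 0.24199867 0.25819455] grasp [0.508414   0.22406975 0.1542715 ]
[-15.4027301   -4.84581174 -55.82778583]
[-0.55454552 -0.42380515  1.84540213 -0.10531609  1.35830566 -0.78812984] [ 0.44326711 -0.22076064  0.41839266]
[0.43 0.04 0.42] (array([24.36,  5.54, -7.6 ]), array([ -7.7,  -2.4, -27.9]))
[0.42729757 0.24946905 0.30149582] (array([19.5 , 13.03,  5.41]), array([ -7.7,  -2.4, -27.9]))
```

Emit:
send_rows([
  [[24.4,5.5,-7.6],[-8,-2,-28]],
  [[24.4,5.5,-7.6],[-8,-2,-28]],
  [[24.4,5.5,-7.6],[-8,-2,-28]],
  [[24.4,5.5,-7.6],[-8,-2,-28]],
  [[24.4,5.5,-7.6],[-8,-2,-28]],
])

```text
time: 2.2
eef_pos: [0.4303, 0.0284, 0.4205]
ee_rot: [0.391, 0.892, -0.032, 0.226]
contact_force: [0.9, -0.2, -0.2]
opening: 0.994
grasp_force: 0.0
```

Emit:
send_rows([
  [[19.5,13,5.4],[-8,-2,-28]],
  [[19.5,13,5.4],[-8,-2,-28]],
  [[19.5,13,5.4],[-8,-2,-28]],
  [[19.5,13,5.4],[-8,-2,-28]],
  [[19.5,13,5.4],[-8,-2,-28]],
])

```text
time: 2.7
eef_pos: [0.4273, 0.2395, 0.3023]
ee_rot: [0.145, 0.956, -0.03, 0.252]
contact_force: [0.0, -0.3, 0.7]
opening: 0.991
grasp_force: 0.0
```

```bash
sed -i 's/^f=.*/f=[1]; W=[pre]; print(st["q"],p)/' p1.py; python3 p1.py
```

```text
pre [0.45115534 0.24199867 0.25819455] grasp [0.508414   0.22406975 0.1542715 ]
[ 0.91856856 -0.5506786  -0.11757372]
[ 0.5951037  -0.37924709  2.06085875 -0.42397144  1.14502367 -0.5590775 ] [0.42732706 0.23947275 0.30227749]
[0.45115534 0.24199867 0.25819455] (array([0.25, 0.87, 4.93]), array([ 0.9, -0.6, -0.1]))
```

```bash
python3 - <<'E'
from station import eyes
import cv2,numpy as np
a=eyes.capture("scene");b=eyes.capture("top");eyes.capture("top");eyes.capture("top")
cv2.imwrite('pics/pre.png',np.hstack([cv2.resize(c["img"][90:290,220:420] if i==0 else c["img"][110:310,170:370],(400,400),interpolation=cv2.INTER_CUBIC)[:,:,::-1] for i,c in enumerate((a,b))]))
E
python3 p1.py
```

```text
pre [0.45115534 0.24199867 0.25819455] grasp [0.508414   0.22406975 0.1542715 ]
[ 0.78949747 -0.62492071 -0.10346725]
[ 0.59146013 -0.37920712  2.05961538 -0.42276944  1.14723163 -0.56342179] [0.42792018 0.23796916 0.30271822]
[0.45115534 0.24199867 0.25819455] (array([0.36, 1.01, 4.92]), array([ 0.8, -0.6, -0.1]))
```

View pics/pre.png

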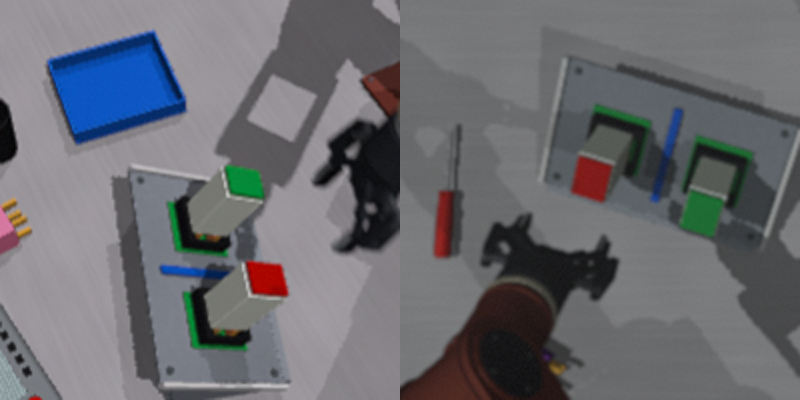

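The crop confirms the target: the red cap at scene ≈(352,229), in line with the open gripper. The green-capped one is to its right.

Emit:
send_rows([
  [[0.1,0.4,1.5],[0.4,-0.3,0]],
  [[0.3,0.8,3],[0.8,-0.6,0]],
  [[0.36,1.0,4.9],[0.8,-0.6,0]],
  [[0.36,1.0,4.9],[0.8,-0.6,0]],
  [[0.36,1.0,4.9],[0.8,-0.6,0]],
])

```text
time: 3.4
eef_pos: [0.4521, 0.2404, 0.2604]
ee_rot: [0.149, 0.954, -0.038, 0.257]
contact_force: [0.1, 0.4, 0.3]
opening: 0.995
grasp_force: 0.0
```

```bash
sed -i 's/^f=.*/f=[1]; W=[o+F@[0,0,.077]]; print(st["q"],p)/' p1.py; python3 p1.py
```

```text
pre [0.45115534 0.24199867 0.25819455] grasp [0.508414   0.22406975 0.1542715 ]
[-0.00522286  0.08510931 -0.38608215]
[ 0.5767963  -0.2847629   2.07230678 -0.4619025   1.04969167 -0.51262637] [0.45214054 0.24042714 0.26036123]
[0.508414   0.22406975 0.1542715 ] (array([ 0.25,  0.12, 12.12]), array([-0. ,  0.1, -0.4]))
```

Advance straight along the module's axis, then close.

Emit:
send_rows([
  [[0.25,0.1,2.5],[0,0,-0.4]],
  [[0.25,0.1,5.5],[0,0,-0.4]],
  [[0.25,0.1,8.5],[0,0,-0.4]],
  [[0.25,0.1,11],[0,0,-0.4]],
  [[0.25,0.1,12.1],[0,0,-0.4]],
])

```text
time: 3.9
eef_pos: [0.5082, 0.224, 0.1528]
ee_rot: [0.145, 0.955, -0.04, 0.256]
contact_force: [0.6, 0.2, -0.3]
opening: 0.999
grasp_force: 0.0
```

```bash
python3 - <<'E'
from station import eyes
import cv2,numpy as np
b=eyes.capture("top");a=eyes.capture("scene")
cv2.imwrite('pics/at.png',np.hstack([cv2.resize(c["img"][170:270,300:400] if i==0 else c["img"][140:240,220:320],(400,400),interpolation=cv2.INTER_CUBIC)[:,:,::-1] for i,c in enumerate((a,b))]))
E
python3 p1.py
```

```text
pre [0.45115534 0.24199867 0.25819455] grasp [0.508414   0.22406975 0.1542715 ]
[-0.06337089  0.00421526  0.0873024 ]
[ 0.47755495 -0.06245452  2.09707016 -0.52018442  0.78929604 -0.47920984] [0.50782934 0.22421864 0.15298111]
[0.508414   0.22406975 0.1542715 ] (array([-0.12,  0.  , -0.08]), array([-0.1,  0. ,  0.1]))
```

View pics/at.png

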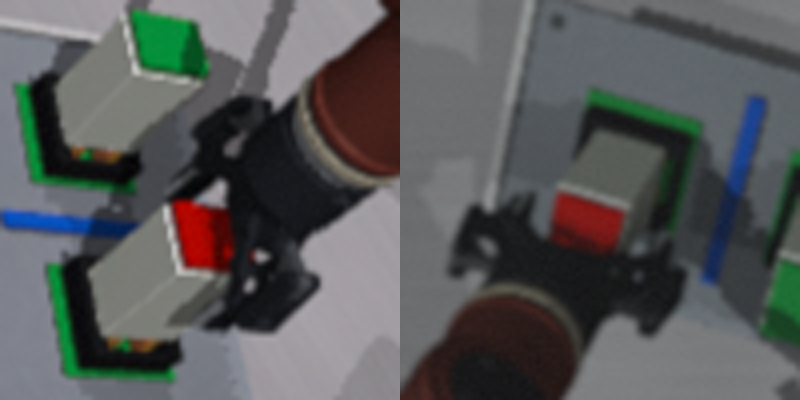

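The jaws straddle the red cap evenly, with the cap at ≈(553–627) in the right panel and the fingers on both sides. Close.

Emit:
send_rows([
  [[0,0,0],[0,0,0]],
  [[0,0,0],[0,0,0]],
  [[0,0,0],[0,0,0]],
  [[0,0,0],[0,0,0]],
  [[0,0,0],[0,0,0]],
], claw=3.5)

```text
time: 4.5
eef_pos: [0.5078, 0.2252, 0.1551]
ee_rot: [0.145, 0.955, -0.039, 0.257]
contact_force: [-6.8, -2.9, 7.5]
opening: 0.578
grasp_force: 61.2
```

Emit:
send_rows([
  [[0,0,0],[0,0,0]],
  [[0,0,0],[0,0,0]],
  [[0,0,0],[0,0,0]],
  [[0,0,0],[0,0,0]],
  [[0,0,0],[0,0,0]],
])

```text
time: 5.0
eef_pos: [0.5078, 0.2251, 0.1551]
ee_rot: [0.145, 0.955, -0.039, 0.257]
contact_force: [-5.9, -3.7, 6.8]
opening: 0.581
grasp_force: 61.2
```

```bash
cat > st.py <<'E'
from plan import *
from station import env
st=env.observe(); p=np.array(st['eef_pos']); Q=R.from_quat(st['ee_rot']).as_matrix()
print('t',st['time'],'open mm',st['opening']*85.4,'grip',st['grasp_force'])
print('F mod',F.T@st['contact_force'],'M mod',F.T@st['torque'])
print('tcp mod mm',F.T@(p-o)*1000,'rot',R.from_matrix(F.T@Q@np.diag([-1,1,-1.])).as_rotvec(degrees=True))
E
python3 st.py
```

```text
t 5.0 open mm 49.630376831313455 grip 61.1530065536499
F mod [-0.53127044 -5.28951073  8.20162119] M mod [-0.65437058  0.34037507 -0.08316256]
tcp mod mm [-0.32591355  0.83675874 78.14904266] rot [ 0.02894147 -0.13274738  0.10623366]
```

Emit:
send_rows([
  [[0,-0.3,-0.14],[-2,0,0]],
  [[0,-0.6,-0.25],[-4,0,0]],
  [[0,-0.9,-0.33],[-6,0,0]],
  [[0,-1.2,-0.4],[-8,0,0]],
  [[0,-1.5,-0.45],[-10,0,0]],
])

```text
time: 5.5
eef_pos: [0.5014, 0.2117, 0.1581]
ee_rot: [0.121, 0.954, 0.045, 0.269]
contact_force: [4.4, 3.3, -4.5]
opening: 0.578
grasp_force: 63.0
```

```bash
python3 st.py; cat > look.py <<'E'
# estimate bad module pose (mod-frame y,z offset, lean) from red cap in both views, lean about x only
from fit import *
from station import eyes
import sys
s,t=pickle.load(open('fit.pkl','rb'));F=frame(s[3])
c=eyes.capture('scene'); cv2.imwrite('pics/'+sys.argv[1]+'.png',cv2.resize(c['img'][170:270,280:400],(720,600),interpolation=cv2.INTER_CUBIC)[:,:,::-1])
E
python3 look.py r1
```

```text
t 5.5 open mm 49.34741188085035 grip 63.026039600372314
F mod [ 0.51161724  4.45944896 -5.53967771] M mod [-0.20735545  0.04384107 -0.01045174]
tcp mod mm [ -0.65890632 -13.86245528  81.79864268] rot [10.17380487 -0.13382158  0.15968372]
```

View pics/r1.png

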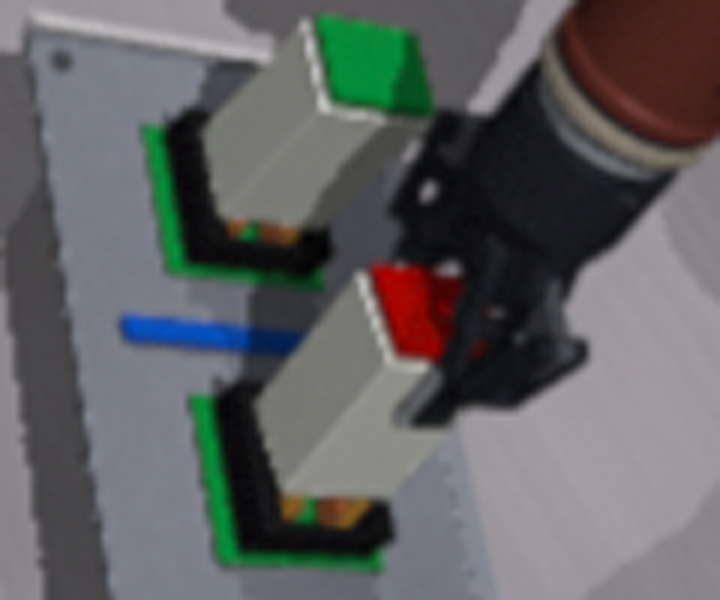

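```bash
cat > rock.py <<'E'
from st import *
import sys
# usage: hL hR (mm) target -> 10 rows
L=78.1
def yzp(hL,hR):
    ph=np.arcsin((hL-hR)/36); zo=(hL+hR)/2; return np.array([-(8+L)*np.sin(ph)+.8,zo+L*np.cos(ph),ph])
m=F.T@(p-o)*1000; ph0=np.radians(R.from_matrix(F.T@Q@np.diag([-1,1,-1.])).as_rotvec(degrees=True)[0])
zo=m[2]-L*np.cos(ph0); hL0,hR0=zo+18*np.sin(ph0),zo-18*np.sin(ph0); print('h now',hL0,hR0,'lean',np.degrees(ph0))
hL1,hR1=map(float,sys.argv[1:3]); n=int(sys.argv[3]) if len(sys.argv)>3 else 10
b=np.array([m[1],m[2],ph0])-yzp(hL0,hR0); 
base=np.array([m[1],m[2],ph0]); 
for i in range(1,n+1):
    k=i/n
    w=yzp(hL0+(hL1-hL0)*k,hR0+(hR1-hR0)*k)+b*(1-k)
    d=w-base; c,s_=np.cos(base[2]),np.sin(base[2])
    print([[0,round((d[0]*c+d[1]*s_)/10,2),round(-(-d[0]*s_+d[1]*c)/10,2)],[round(-np.degrees(d[2]),1),0,0]])
    if i%5==0: base=w
E
python3 rock.py 7 13.5
```

```text
t 5.55 open mm 49.16037652762674 grip 64.04256820678711
F mod [ 2.15111562  6.82830146 -7.10954506] M mod [ 0.71009054 -0.10638398 -0.04240887]
tcp mod mm [ -0.71617724 -14.17254053  81.74660529] rot [10.2765399  -0.14912851  0.16996096]
h now 8.110660600650835 1.6882842721138154 lean 10.276539896527275
[[0, np.float64(0.32), np.float64(-0.04)], [np.float64(2.1), 0, 0]]
[[0, np.float64(0.63), np.float64(-0.08)], [np.float64(4.2), 0, 0]]
[[0, np.float64(0.95), np.float64(-0.1)], [np.float64(6.2), 0, 0]]
[[0, np.float64(1.26), np.float64(-0.11)], [np.float64(8.3), 0, 0]]
[[0, np.float64(1.57), np.float64(-0.11)], [np.float64(10.3), 0, 0]]
[[0, np.float64(0.31), np.float64(-0.05)], [np.float64(2.1), 0, 0]]
[[0, np.float64(0.61), np.float64(-0.09)], [np.float64(4.1), 0, 0]]
[[0, np.float64(0.92), np.float64(-0.12)], [np.float64(6.2), 0, 0]]
[[0, np.float64(1.22), np.float64(-0.13)], [np.float64(8.3), 0, 0]]
[[0, np.float64(1.53), np.float64(-0.14)], [np.float64(10.3), 0, 0]]
```

Emit:
send_rows([
  [[0,0.3,-0.04],[2,0,0]],
  [[0,0.6,-0.07],[4,0,0]],
  [[0,0.95,-0.1],[6.2,0,0]],
  [[0,1.25,-0.1],[8.3,0,0]],
  [[0,1.55,-0.1],[10.3,0,0]],
])

```text
time: 6.05
eef_pos: [0.5043, 0.2276, 0.1612]
ee_rot: [0.145, 0.955, -0.041, 0.257]
contact_force: [5.6, 0.9, -6.8]
opening: 0.584
grasp_force: 64.8
```

```bash
python3 rock.py 7 13.5 5
```

```text
t 6.05 open mm 49.85385393978748 grip 64.83509302139282
F mod [ 0.99514667  2.51840117 -8.42654166] M mod [1.30759228 0.00144427 0.03384619]
tcp mod mm [-0.84212079  2.16452164 85.42917761] rot [-0.17104056 -0.14325133  0.12833443]
h now 7.2757917110189965 7.383259504179165 lean -0.17104055908531124
[[0, np.float64(0.28), np.float64(-0.05)], [np.float64(2.0), 0, 0]]
[[0, np.float64(0.57), np.float64(-0.1)], [np.float64(4.1), 0, 0]]
[[0, np.float64(0.85), np.float64(-0.13)], [np.float64(6.1), 0, 0]]
[[0, np.float64(1.13), np.float64(-0.15)], [np.float64(8.2), 0, 0]]
[[0, np.float64(1.42), np.float64(-0.17)], [np.float64(10.2), 0, 0]]
```

Emit:
send_rows([
  [[0,0.28,-0.04],[2,0,0]],
  [[0,0.55,-0.08],[4,0,0]],
  [[0,0.85,-0.1],[6,0,0]],
  [[0,1.15,-0.12],[8.2,0,0]],
  [[0,1.4,-0.14],[10.2,0,0]],
])

```text
time: 6.55
eef_pos: [0.5085, 0.2427, 0.1622]
ee_rot: [0.167, 0.947, -0.124, 0.243]
contact_force: [6.8, 5.0, -7.9]
opening: 0.575
grasp_force: 64.7
```

```bash
python3 rock.py 19.5 12.5; python3 look.py r2
```

```text
t 6.55 open mm 49.07265534425388 grip 64.73885536193848
F mod [ 0.3920304   6.81194963 -9.35866889] M mod [2.66024915 0.11029602 0.03295032]
tcp mod mm [-0.75444659 17.84874323 86.63947859] rot [-10.13384937  -0.16114487   0.1085822 ]
h now 6.590815280299937 12.924954912514876 lean -10.133849367875005
[[0, np.float64(-0.35), np.float64(-0.05)], [np.float64(-2.1), 0, 0]]
[[0, np.float64(-0.7), np.float64(-0.08)], [np.float64(-4.3), 0, 0]]
[[0, np.float64(-1.05), np.float64(-0.11)], [np.float64(-6.4), 0, 0]]
[[0, np.float64(-1.4), np.float64(-0.12)], [np.float64(-8.5), 0, 0]]
[[0, np.float64(-1.74), np.float64(-0.13)], [np.float64(-10.7), 0, 0]]
[[0, np.float64(-0.34), np.float64(-0.06)], [np.float64(-2.1), 0, 0]]
[[0, np.float64(-0.67), np.float64(-0.1)], [np.float64(-4.2), 0, 0]]
[[0, np.float64(-1.01), np.float64(-0.14)], [np.float64(-6.4), 0, 0]]
[[0, np.float64(-1.35), np.float64(-0.17)], [np.float64(-8.5), 0, 0]]
[[0, np.float64(-1.69), np.float64(-0.18)], [np.float64(-10.7), 0, 0]]
```

View pics/r2.png

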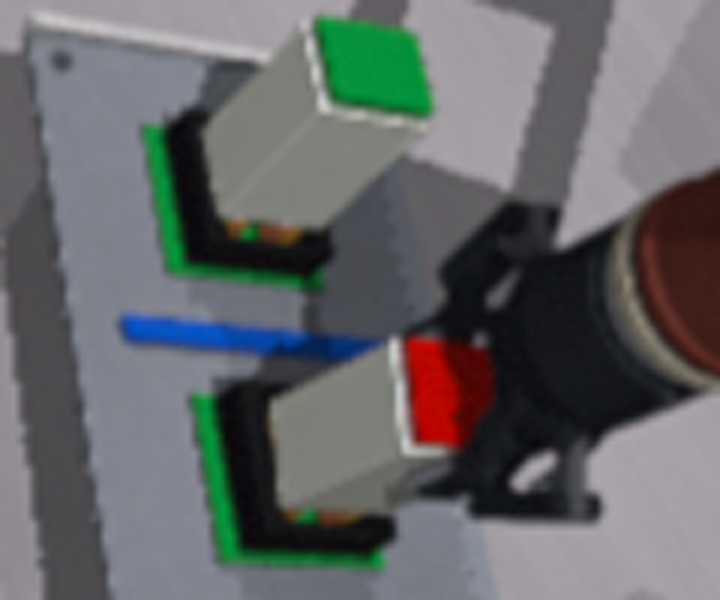

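The module leans the other way, with a gap on its right side (crop ≈(270,400)) and the socket hardly raised. Carry on.

Emit:
send_rows([
  [[0,-0.35,-0.04],[-2,0,0]],
  [[0,-0.7,-0.07],[-4.2,0,0]],
  [[0,-1.05,-0.1],[-6.4,0,0]],
  [[0,-1.4,-0.11],[-8.5,0,0]],
  [[0,-1.75,-0.12],[-10.5,0,0]],
])

```text
time: 7.1
eef_pos: [0.5009, 0.2261, 0.1661]
ee_rot: [0.144, 0.955, -0.036, 0.258]
contact_force: [7.6, 5.3, -8.2]
opening: 0.575
grasp_force: 65.3
```

```bash
python3 rock.py 19.5 12.5 5
```

```text
t 7.1 open mm 49.0903966122518 grip 65.25580644607544
F mod [ 0.84597324  7.34740386 -9.91672272] M mod [1.34960414 0.02596477 0.00523342]
tcp mod mm [-0.77959225 -0.28022184 91.15810769] rot [ 0.39536455 -0.15930129  0.13388857]
h now 13.184173530967962 12.935760627726074 lean 0.39536455237354196
[[0, np.float64(-0.31), np.float64(-0.05)], [np.float64(-2.1), 0, 0]]
[[0, np.float64(-0.63), np.float64(-0.1)], [np.float64(-4.3), 0, 0]]
[[0, np.float64(-0.94), np.float64(-0.13)], [np.float64(-6.5), 0, 0]]
[[0, np.float64(-1.25), np.float64(-0.15)], [np.float64(-8.6), 0, 0]]
[[0, np.float64(-1.57), np.float64(-0.16)], [np.float64(-10.8), 0, 0]]
```

Emit:
send_rows([
  [[0,-0.3,-0.05],[-2,0,0]],
  [[0,-0.6,-0.09],[-4.2,0,0]],
  [[0,-0.95,-0.12],[-6.4,0,0]],
  [[0,-1.25,-0.13],[-8.5,0,0]],
  [[0,-1.55,-0.14],[-10.5,0,0]],
])

```text
time: 7.6
eef_pos: [0.4949, 0.2095, 0.1667]
ee_rot: [0.12, 0.954, 0.049, 0.269]
contact_force: [7.3, -1.2, -7.6]
opening: 0.578
grasp_force: 65.3
```

```bash
python3 rock.py 18.5 24.5; python3 look.py r3
```

```text
t 7.6 open mm 49.39011746496283 grip 65.25652170181274
F mod [  2.53541131   0.98463761 -10.2387814 ] M mod [-0.7259554  -0.40999747 -0.04384634]
tcp mod mm [ -1.18669051 -17.91536338  91.99191968] rot [10.60036987 -0.09520628  0.19308309]
h now 18.536000186561907 11.91352313218981 lean 10.600369873297922
[[0, np.float64(0.35), np.float64(-0.05)], [np.float64(2.0), 0, 0]]
[[0, np.float64(0.69), np.float64(-0.08)], [np.float64(4.1), 0, 0]]
[[0, np.float64(1.03), np.float64(-0.11)], [np.float64(6.1), 0, 0]]
[[0, np.float64(1.37), np.float64(-0.13)], [np.float64(8.1), 0, 0]]
[[0, np.float64(1.71), np.float64(-0.13)], [np.float64(10.1), 0, 0]]
[[0, np.float64(0.33), np.float64(-0.06)], [np.float64(2.0), 0, 0]]
[[0, np.float64(0.66), np.float64(-0.11)], [np.float64(4.0), 0, 0]]
[[0, np.float64(0.99), np.float64(-0.14)], [np.float64(6.0), 0, 0]]
[[0, np.float64(1.32), np.float64(-0.17)], [np.float64(8.1), 0, 0]]
[[0, np.float64(1.65), np.float64(-0.19)], [np.float64(10.1), 0, 0]]
```

View pics/r3.png

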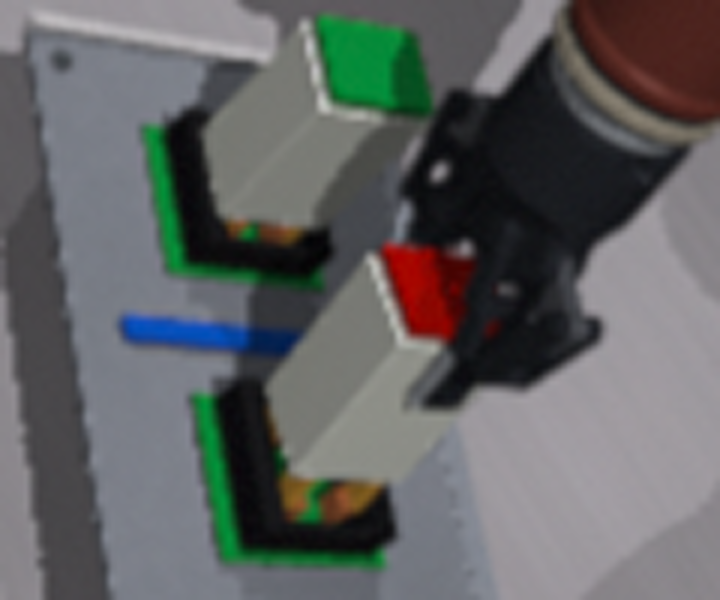

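The module has risen further, with the pins showing at crop ≈(330,500). Next half-cycle.

Emit:
send_rows([
  [[0,0.35,-0.05],[2,0,0]],
  [[0,0.7,-0.08],[4.1,0,0]],
  [[0,1.05,-0.1],[6.1,0,0]],
  [[0,1.35,-0.12],[8.1,0,0]],
  [[0,1.7,-0.12],[10.1,0,0]],
])

```text
time: 8.15
eef_pos: [0.498, 0.2265, 0.1703]
ee_rot: [0.144, 0.955, -0.036, 0.257]
contact_force: [7.6, -1.3, -9.5]
opening: 0.576
grasp_force: 65.7
```

```bash
python3 rock.py 18 24.5 5
```

```text
t 8.15 open mm 49.21120569288773 grip 65.69532752037048
F mod [  1.92418034   1.02431645 -12.03061   ] M mod [ 0.70881597 -0.33421751 -0.00512799]
tcp mod mm [-1.16461034 -0.82926143 96.23042632] rot [ 0.40809836 -0.10965868  0.15291133]
h now 18.260614201227778 18.004200610030214 lean 0.4080983557686453
[[0, np.float64(0.34), np.float64(-0.06)], [np.float64(2.2), 0, 0]]
[[0, np.float64(0.69), np.float64(-0.1)], [np.float64(4.3), 0, 0]]
[[0, np.float64(1.03), np.float64(-0.14)], [np.float64(6.5), 0, 0]]
[[0, np.float64(1.38), np.float64(-0.16)], [np.float64(8.6), 0, 0]]
[[0, np.float64(1.72), np.float64(-0.17)], [np.float64(10.8), 0, 0]]
```

Emit:
send_rows([
  [[0,0.35,-0.03],[2.1,0,0]],
  [[0,0.7,-0.06],[4.3,0,0]],
  [[0,1.05,-0.1],[6.5,0,0]],
  [[0,1.4,-0.11],[8.6,0,0]],
  [[0,1.7,-0.12],[10.6,0,0]],
])

```text
time: 8.65
eef_pos: [0.5028, 0.2439, 0.1713]
ee_rot: [0.167, 0.948, -0.123, 0.243]
contact_force: [8.0, 2.3, -8.4]
opening: 0.582
grasp_force: 65.8
```

```bash
python3 rock.py 29.5 23
```

```text
t 8.65 open mm 49.69207572081079 grip 65.81967830657959
F mod [  1.80586339   4.61043618 -10.78198928] M mod [ 1.46314428 -0.10901467 -0.03536393]
tcp mod mm [-1.27966853 17.25515357 97.43420885] rot [-10.05193105  -0.10875148   0.14326955]
h now 17.391314348407306 23.674779702242844 lean -10.05193105068439
[[0, np.float64(-0.33), np.float64(-0.04)], [np.float64(-2.1), 0, 0]]
[[0, np.float64(-0.66), np.float64(-0.08)], [np.float64(-4.1), 0, 0]]
[[0, np.float64(-0.99), np.float64(-0.1)], [np.float64(-6.2), 0, 0]]
[[0, np.float64(-1.32), np.float64(-0.12)], [np.float64(-8.2), 0, 0]]
[[0, np.float64(-1.65), np.float64(-0.12)], [np.float64(-10.2), 0, 0]]
[[0, np.float64(-0.32), np.float64(-0.05)], [np.float64(-2.0), 0, 0]]
[[0, np.float64(-0.64), np.float64(-0.09)], [np.float64(-4.1), 0, 0]]
[[0, np.float64(-0.96), np.float64(-0.13)], [np.float64(-6.1), 0, 0]]
[[0, np.float64(-1.28), np.float64(-0.15)], [np.float64(-8.2), 0, 0]]
[[0, np.float64(-1.6), np.float64(-0.16)], [np.float64(-10.2), 0, 0]]
```

Emit:
send_rows([
  [[0,-0.35,-0.03],[-2,0,0]],
  [[0,-0.65,-0.06],[-4.1,0,0]],
  [[0,-1.0,-0.08],[-6.2,0,0]],
  [[0,-1.3,-0.1],[-8.2,0,0]],
  [[0,-1.65,-0.1],[-10.2,0,0]],
])

```text
time: 9.15
eef_pos: [0.4955, 0.2277, 0.1746]
ee_rot: [0.144, 0.955, -0.039, 0.257]
contact_force: [-0.5, 0.5, -2.0]
opening: 0.581
grasp_force: 67.8
```

```bash
python3 rock.py 29.5 22.5 5
```

```text
t 9.15 open mm 49.64197807455601 grip 67.81852841377258
F mod [-1.53692475  0.30465677 -1.46467966] M mod [0.02459358 0.49420977 0.02294543]
tcp mod mm [ -1.44182691  -0.35196254 101.28651226] rot [ 0.12127576 -0.07486942  0.16838199]
h now 23.224787088635953 23.14858733807854 lean 0.12127576019352285
[[0, np.float64(-0.31), np.float64(-0.05)], [np.float64(-2.2), 0, 0]]
[[0, np.float64(-0.62), np.float64(-0.09)], [np.float64(-4.4), 0, 0]]
[[0, np.float64(-0.94), np.float64(-0.12)], [np.float64(-6.6), 0, 0]]
[[0, np.float64(-1.25), np.float64(-0.13)], [np.float64(-8.9), 0, 0]]
[[0, np.float64(-1.56), np.float64(-0.14)], [np.float64(-11.1), 0, 0]]
```

The pins have let go, as the force is down to the module's weight. Draw it straight out along the module's axis.

Emit:
send_rows([
  [[0,0,-0.3],[0,0,0]],
  [[0,0,-0.6],[0,0,0]],
  [[0,0,-1.0],[0,0,0]],
  [[0,0,-1.5],[0,0,0]],
  [[0,0,-2.0],[0,0,0]],
])

```text
time: 9.65
eef_pos: [0.4858, 0.2313, 0.1924]
ee_rot: [0.145, 0.955, -0.039, 0.256]
contact_force: [-0.5, -0.2, -1.5]
opening: 0.579
grasp_force: 67.9
```

```bash
python3 st.py
```

```text
t 9.65 open mm 49.44175233144526 grip 67.87324905395508
F mod [-1.13709463 -0.33751213 -1.09637852] M mod [0.02390916 0.4197242  0.04121252]
tcp mod mm [ -1.52621605   0.1491788  121.86460899] rot [ 0.03327229 -0.03573138  0.16082608]
```

Emit:
send_rows([
  [[0,0,-1.5],[0,0,0]],
  [[0,0,-3.5],[0,0,0]],
  [[0,0,-6],[0,0,0]],
  [[0,0,-8.5],[0,0,0]],
  [[0,0,-10],[0,0,0]],
])

```text
time: 10.15
eef_pos: [0.4379, 0.2466, 0.2809]
ee_rot: [0.145, 0.955, -0.038, 0.257]
contact_force: [-0.2, -0.0, -1.8]
opening: 0.577
grasp_force: 67.9
```

```bash
cat > p2.py <<'E'
from st import *
import sys
T=R.from_euler('z',t[2]).as_matrix()@np.diag([-1,1,-1.])
rv=R.from_matrix(Q.T@T).as_rotvec(); Q0=Q.copy(); print('left',(t[:2]-p[:2])*1000,p[2],'rot',np.degrees(rv),'q',st['q'])
for a in sys.argv[1:]:
    x,y,z,k=map(float,a.split(',')); w=np.array([x,y,z]); R1=Q0@R.from_rotvec(rv*k).as_matrix()
    print(a,*delta(p,Q,w,R1)); p,Q=w,R1
E
python3 p2.py .43,.14,.37,.33 .46,-.06,.38,.67 .495,-.22,.36,1 .497,-.28,.24,1
```

```text
t 10.15 open mm 49.30352919727527 grip 67.85188794136047
F mod [-1.05649105 -0.05515297 -1.47795851] M mod [0.00461467 0.43708582 0.01395353]
tcp mod mm [ -0.79540339   0.42980567 223.69655507] rot [ 0.14692038 -0.1207229   0.11350292]
left [  59.37680761 -526.85437762] 0.28091674619357376 rot [ -2.72474637  30.04014618 -10.39909061] q [ 0.6081427  -0.32054817  2.06098348 -0.45858409  1.10293871 -0.51421599]
.43,.14,.37,.33 [ -6.55 -10.41  -6.51] [-0.9  9.9 -3.4]
.46,-.06,.38,.67 [ -7.47 -18.73   1.88] [-0.9 10.2 -3.5]
.495,-.22,.36,1 [ -5.78 -15.12   3.2 ] [-0.9  9.9 -3.4]
.497,-.28,.24,1 [-0.89 -5.94 12.  ] [0. 0. 0.]
```

Emit:
send_rows([
  [[-0.8,-1.2,-1.2],[0,1.5,-0.5]],
  [[-2.2,-3.5,-2.6],[-0.3,4,-1.5]],
  [[-3.8,-6,-4],[-0.6,6,-2]],
  [[-5.2,-8.3,-5.3],[-0.8,8,-3]],
  [[-6.5,-10.4,-6.5],[-0.9,10,-3.4]],
])

```text
time: 10.65
eef_pos: [0.4296, 0.1388, 0.369]
ee_rot: [0.117, 0.978, -0.026, 0.172]
contact_force: [0.4, -0.6, -1.9]
opening: 0.576
grasp_force: 67.8
```

Emit:
send_rows([
  [[-1.3,-3.5,0.3],[-0.2,2,-0.7]],
  [[-2.8,-7,0.7],[-0.4,4,-1.4]],
  [[-4.3,-11,1.1],[-0.5,6,-2]],
  [[-6,-15,1.5],[-0.7,8,-2.8]],
  [[-7.5,-18.7,1.9],[-0.9,10.2,-3.5]],
])

```text
time: 11.15
eef_pos: [0.4601, -0.0623, 0.3783]
ee_rot: [0.088, 0.992, -0.014, 0.084]
contact_force: [0.8, 0.7, -3.0]
opening: 0.579
grasp_force: 67.7
```

Emit:
send_rows([
  [[-1.3,-3.5,0.6],[-0.2,2,-0.7]],
  [[-2.6,-7,1.3],[-0.4,4,-1.4]],
  [[-3.8,-10.5,2],[-0.5,6,-2]],
  [[-5,-13.3,2.7],[-0.7,8,-2.8]],
  [[-5.8,-15.1,3.2],[-0.9,9.9,-3.4]],
])

```text
time: 11.65
eef_pos: [0.4951, -0.2226, 0.3571]
ee_rot: [0.059, 0.998, -0.001, -0.002]
contact_force: [0.1, -0.1, -1.6]
opening: 0.573
grasp_force: 67.7
```

```bash
python3 p2.py .497,-.28,.2,1
```

```text
t 11.65 open mm 48.959206063438856 grip 67.72809863090515
F mod [-0.70019929 -0.08705523 -1.4292106 ] M mod [ 0.06476666 -0.03243658 -0.02480354]
tcp mod mm [ 206.03715576 -430.24767441  192.29947431] rot [ 2.63490867 30.17553938 10.39742586]
left [  2.15024814 -57.63869873] 0.35714235622567286 rot [-0.11877649 -0.2740183  -0.19740942] q [-0.56548832 -0.02405846  1.5823421  -0.00394325  1.58671841 -2.01791528]
.497,-.28,.2,1 [-0.94 -5.64 15.72] [-0.1 -0.3 -0.2]
```

Emit:
send_rows([
  [[-0.4,-2,2],[0,0,0]],
  [[-0.9,-4,6],[0,-0.3,-0.2]],
  [[-0.9,-5.6,10],[0,-0.3,-0.2]],
  [[-0.9,-5.6,14],[0,-0.3,-0.2]],
  [[-0.9,-5.6,15.7],[0,-0.3,-0.2]],
])

```text
time: 12.15
eef_pos: [0.4948, -0.2762, 0.1957]
ee_rot: [0.057, 0.998, 0.001, -0.002]
contact_force: [-0.3, 0.4, -2.1]
opening: 0.576
grasp_force: 67.7
```

```bash
python3 - <<'E'
from station import eyes
import cv2,numpy as np
b=eyes.capture("top");a=eyes.capture("scene")
cv2.imwrite('pics/tr.png',np.hstack([cv2.resize(c["img"][60:180,215:335] if i==0 else c["img"][140:260,385:505],(400,400),interpolation=cv2.INTER_CUBIC)[:,:,::-1] for i,c in enumerate((a,b))]))
E
python3 p2.py .497,-.28,.125,1
```

```text
t 12.25 open mm 49.332434045080355 grip 67.66884326934814
F mod [-1.36323752  0.34794732 -1.2739468 ] M mod [ 0.00261537 -0.02138766 -0.04028016]
tcp mod mm [ 139.57442184 -481.04252566   45.45121392] rot [ 2.92377285 30.15015197 10.60311534]
left [ 2.18770602 -4.4236971 ] 0.19673666526264805 rot [ 0.10111959 -0.23222292  0.07305698] q [-6.47140728e-01  1.24822360e-01  1.72821145e+00 -5.59966699e-04
  1.29294660e+00 -2.10407739e+00]
.497,-.28,.125,1 [-0.27 -0.41  7.17] [ 0.1 -0.2  0.1]
```

View pics/tr.png

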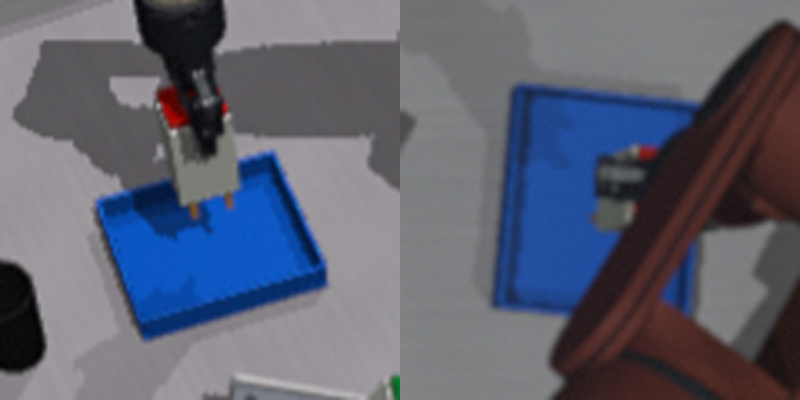

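The module hangs nearly upright over the middle of the tray, with its pins just above at left panel ≈(195–230,205). Lower gently.

Emit:
send_rows([
  [[-0.1,-0.2,1.5],[0,0,0]],
  [[-0.2,-0.4,3.5],[0,0,0]],
  [[-0.25,-0.4,5.5],[0,0,0]],
  [[-0.25,-0.4,7],[0,0,0]],
  [[-0.25,-0.4,7.6],[0,0,0]],
])

```text
time: 12.75
eef_pos: [0.499, -0.2814, 0.1236]
ee_rot: [0.057, 0.998, -0.001, 0.001]
contact_force: [0.7, 0.0, -2.7]
opening: 0.578
grasp_force: 67.8
```

Emit:
send_rows([
  [[0,0,0.2],[0,0,0]],
  [[0,0,0.4],[0,0,0]],
  [[0,0,0.6],[0,0,0]],
  [[0,0,0.8],[0,0,0]],
  [[0,0,0.8],[0,0,0]],
])

```text
time: 13.25
eef_pos: [0.4992, -0.2817, 0.1167]
ee_rot: [0.057, 0.998, -0.001, 0.001]
contact_force: [0.3, 0.8, -2.3]
opening: 0.576
grasp_force: 67.8
```

Emit:
send_rows([
  [[0,0,0.1],[0,0,0]],
  [[0,0,0.2],[0,0,0]],
  [[0,0,0.3],[0,0,0]],
  [[0,0,0.4],[0,0,0]],
  [[0,0,0.5],[0,0,0]],
])

```text
time: 13.75
eef_pos: [0.4991, -0.2817, 0.1114]
ee_rot: [0.057, 0.998, -0.001, 0.001]
contact_force: [0.0, -0.2, -1.7]
opening: 0.573
grasp_force: 67.8
```

Emit:
send_rows([
  [[0,0,0.06],[0,0,0]],
  [[0,0,0.12],[0,0,0]],
  [[0,0,0.18],[0,0,0]],
  [[0,0,0.24],[0,0,0]],
  [[0,0,0.3],[0,0,0]],
])

```text
time: 14.25
eef_pos: [0.4992, -0.2817, 0.1085]
ee_rot: [0.057, 0.998, -0.001, 0.001]
contact_force: [0.8, 0.4, -2.2]
opening: 0.581
grasp_force: 67.8
```

Emit:
send_rows([
  [[0,0,0.06],[0,0,0]],
  [[0,0,0.12],[0,0,0]],
  [[0,0,0.18],[0,0,0]],
  [[0,0,0.24],[0,0,0]],
  [[0,0,0.3],[0,0,0]],
])

```text
time: 14.75
eef_pos: [0.4992, -0.2817, 0.1055]
ee_rot: [0.057, 0.998, -0.001, 0.001]
contact_force: [0.6, -0.4, 1.0]
opening: 0.573
grasp_force: 68.2
```

```bash
python3 st.py
```

```text
t 14.75 open mm 48.90987927333842 grip 68.2040798664093
F mod [ 1.09854261 -0.23085349  0.46284606] M mod [0.02056794 0.02904499 0.02224275]
tcp mod mm [  98.87886388 -485.42015294  -36.39260351] rot [ 2.76532631 29.76462159 10.62152008]
```

Emit:
send_rows([
  [[0,0,0.05],[0,0,0]],
  [[0,0,0.1],[0,0,0]],
  [[0,0,0.15],[0,0,0]],
  [[0,0,0.2],[0,0,0]],
  [[0,0,0.2],[0,0,0]],
])

```text
time: 15.25
eef_pos: [0.4995, -0.2818, 0.1054]
ee_rot: [0.057, 0.998, -0.001, 0.001]
contact_force: [-4.3, 2.3, 11.0]
opening: 0.577
grasp_force: 69.5
```

```bash
python3 st.py
```

```text
t 15.25 open mm 49.24156543548679 grip 69.45769786834717
F mod [ 1.33610503  0.92815232 11.93294357] M mod [ 0.5259352   1.21269395 -0.28315643]
tcp mod mm [  99.12531841 -485.45447428  -36.63994269] rot [ 2.76050796 29.7385775  10.6310938 ]
```

The module is firmly down with 11 N. Back off the press a little and open in stages.

Emit:
send_rows([
  [[0,0,-0.1],[0,0,0]],
  [[0,0,-0.15],[0,0,0]],
  [[0,0,-0.15],[0,0,0]],
  [[0,0,-0.15],[0,0,0]],
  [[0,0,-0.15],[0,0,0]],
])

```text
time: 15.75
eef_pos: [0.4994, -0.2818, 0.1055]
ee_rot: [0.057, 0.998, -0.001, 0.001]
contact_force: [-2.0, 1.2, 6.0]
opening: 0.578
grasp_force: 68.5
```

Emit:
send_rows([
  [[0,0,0],[0,0,0]],
  [[0,0,0],[0,0,0]],
  [[0,0,0],[0,0,0]],
  [[0,0,0],[0,0,0]],
  [[0,0,0],[0,0,0]],
], claw=5.4)

```text
time: 16.25
eef_pos: [0.4992, -0.2817, 0.1049]
ee_rot: [0.057, 0.998, -0.001, 0.001]
contact_force: [0.9, -0.6, 0.4]
opening: 0.632
grasp_force: 0.0
```

Emit:
send_rows([
  [[0,0,0],[0,0,0]],
  [[0,0,0],[0,0,0]],
  [[0,0,0],[0,0,0]],
  [[0,0,0],[0,0,0]],
  [[0,0,0],[0,0,0]],
], claw=8.4)

```text
time: 16.75
eef_pos: [0.4992, -0.2817, 0.1051]
ee_rot: [0.057, 0.998, -0.001, 0.001]
contact_force: [0.6, -1.2, 0.2]
opening: 0.983
grasp_force: 0.0
```

```bash
python3 st.py
```

```text
t 16.75 open mm 83.92990192949354 grip 0.0
F mod [ 0.8960204  -0.93859554 -0.24447515] M mod [0.04036851 0.02307097 0.01059787]
tcp mod mm [  98.65293526 -485.41919619  -36.77344511] rot [ 2.76646863 29.76314279 10.62236914]
```

Withdraw straight up and check.

Emit:
send_rows([
  [[0,0,-1],[0,0,0]],
  [[0,0,-3],[0,0,0]],
  [[0,0,-6],[0,0,0]],
  [[0,0,-10],[0,0,0]],
  [[0,0,-14],[0,0,0]],
])

```text
time: 17.25
eef_pos: [0.4985, -0.2812, 0.2469]
ee_rot: [0.057, 0.998, -0.001, 0.001]
contact_force: [0.7, 0.1, 0.9]
opening: 0.981
grasp_force: 0.0
```

Emit:
send_rows([
  [[-3,0,-4],[0,0,0]],
  [[6,0,-8],[0,0,0]],
  [[11,0,-10],[0,0,0]],
  [[14,0,-10],[0,0,0]],
  [[14,0,-10],[0,0,0]],
])

```text
time: 17.75
eef_pos: [0.3576, -0.265, 0.3467]
ee_rot: [0.057, 0.998, -0.002, 0.002]
contact_force: [0.8, -0.4, -0.1]
opening: 0.984
grasp_force: 0.0
```

```bash
python3 - <<'E'
from station import eyes
import cv2,numpy as np
b=eyes.capture("top");a=eyes.capture("scene")
cv2.imwrite('pics/end.png',np.hstack([cv2.resize(c["img"][80:240,210:370] if i==0 else c["img"][120:280,340:500],(400,400),interpolation=cv2.INTER_CUBIC)[:,:,::-1] for i,c in enumerate((a,b))]))
E
python3 st.py
```

```text
t 17.85 open mm 83.87726193574929 grip 0.0
F mod [ 0.94004713 -0.33235292  0.45554943] M mod [ 0.02717861 -0.05956607 -0.02896326]
tcp mod mm [  98.65596217 -512.24939367  243.26207254] rot [ 2.5615791  29.58417104 10.55469374]
```

View pics/end.png

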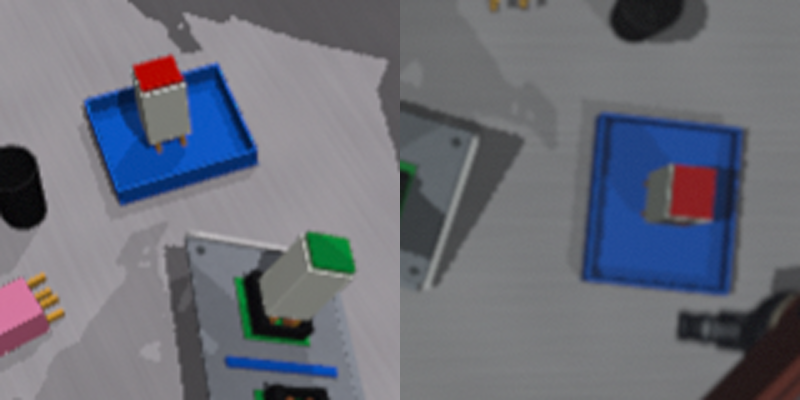

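The module stands upright in the tray (left panel ≈(165,105), right panel ≈(680,192)). The green one is still plugged in and the gripper is clear. Hand in.

```bash
python3 -c "
from station import env
print(env.close_job())"
```

```text
the job is handed in; nothing more can be done
None
```

I rocked the red-capped module out of its socket, stood it upright in the blue tray and released it; the last picture shows the green-capped one still plugged in, and the job is handed in, though no verdict came back.

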